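Lock the feeder hatch with its quarter-turn stud

ROBOT

A 6-joint arm with a two-finger parallel gripper is mounted at the origin on the work surface. World frame = base frame: x ahead of the robot, y to its left, z up, the work surface at z = 0. Lengths are in mm, angles in rad, forces in N, time in s.
With the tool pointing down it reaches from about 375 to 900 mm from the base axis. Payload 3.1 kg.
Tool frame: the origin (TCP) lies on the centre line of the jaws, within the pads' length; the fingertips stand ahead of it and the grasp point (between the pads) is the TCP (manip.tcp_to_tips is the z of the fingertips in the tool frame, in mm); z points along the fingers, y is the direction in which the jaws open and shut (so a half turn about z gives the same grasp; the last joint's range is limited). The gripper opens to 87 mm and grips with 3 to 60 N. Pads are 19 mm wide; open, the fingers measure 117 mm over their backs; the gripper's body (75 mm by 190 mm) begins 51 mm behind the grasp point.
Start: joints at [-1.373, 0.527, 1.433, -0, 1.181, -0.178], TCP at [229.988, -581.122, 241.548] pointing down, gripper open.
Joint ranges: [-3.08, 3.08], [-0.75, 2.2], [0.22, 2.44], [-1.43, 4.57], [0, 2.65], [-2.85, 2.85]. Speed limits (rad/s): [2.79, 2.79, 3.14, 3.14, 3.14, 3.14].

INTERFACE

Orientations are given as a unit quaternion [w, x, y, z].
In Python, from cell import manip, imaging, spotter gives the robot as it stands. The module is installed in compiled form; this text tells all that it offers.
- The arm moves only by the shell command python3 -m pendant 'ROWS' [FORCE]. ROWS is JSON, one flat list of numbers, 7 for each row, row after row: the shift along the world's x, y, z in m, then the turn, a rotation vector about the world's x, y, z in rad, then the closure, from 0 (fully open) to 1 (shut). A call has 1 to 8 rows; each row shifts and turns the commanded pose from where the row before left it; what a row does not reach is not made up. A row lasts 1/8 s, in which the tool goes at most 62.5 mm and 10.7 degrees, less where a joint would pass 70% of its speed; a pose out of reach is approached as far as the arm can. A call is refused whole if a number of a shift passes 0.0625 or a number of a turn 0.188, either way. A call with a gripper value outside its range is refused whole. The fingers move at their own pace and stop on an object; FORCE is the grip in N (left out, the last holds). Time passes only in rows, so rows that do not move let the fingers close. It gives the time, the measured TCP pose, the force and the opening at its end, in the units of the state.
- manip.read_state(): the state, without advancing time (a new reading comes with each control period).
- imaging.capture(name): name is "scene" or "side" or "wrist"; returns the picture (420x560x3 uint8, blue, green, red); there is no depth.
- imaging.camera_model(name): a dict with "fx", "fy", "cx", "cy" (pixels), "pose" (4x4, takes a point from camera to world coordinates). Camera axes: x right, y up, looking along -z (the intrinsics and any distortion apply to the point x, -y, -z); pixel columns grow to the right and rows downward; lengths in mm; the calibration is good to about 2 mm. A picture is of the moment at which its call begins: read the wrist's pose just before it. camera_model takes no time and is no camera call; for the wrist camera it gives the pose at the moment of the call.
- manip.close_job(): hands the job in, once; it reports no verdict.
Trained networks look in the newest picture that a camera, given by its name, has taken for a name from the list of things; names that differ only in an ending like _2 or _b are one class to them, and where a whole thing is asked for, a point or a joint stands for the part that bears it (a point fixed in the world has none). Each returns a list of dicts, best first, with "score" (0 to 1); they miss things now and then, are a little off and sometimes report something else, mostly with a low value. They report only what shows in the picture. A call takes as long as a camera call. They do not tell look-alikes from the thing itself.
- spotter.spot_in(camera, query): "bbox" ([left, top, right, bottom] in pixels, round what is visible of it).
- spotter.cut_out(camera, query): "mask" (420x560 bool, what is visible of it) and "bbox" ([left, top, right, bottom] in pixels, round what is visible of it).
The state is a dict: "clock": time; "qpos": joint angles; "qd": joint speeds; "effort": joint torques, N m; "position": TCP position; "tcp_rot": TCP orientation; "force": force on the tool from outside, world axes, zero at the start; "torque": the same for the moment, N m; "grip_width": finger opening in mm.
Only numpy, scipy, OpenCV 4.12 (cv2) and the standard library are available. Lean on these libraries where they do the work, as an engineer would, in place of code of your own. Each camera call takes 0.05 s, during which the arm holds its last target.

TASK

Close up the green carton-feeder drive: slide its aluminium hatch fully shut, then take the red quarter-turn stud from its grey holder and set it through the slot in the hatch into the keyed socket below, whose exact place and turn you must feel for. Press the stud down against its spring and turn it a quarter turn clockwise until its cam catches, and let go so that it stays locked. Do not force it (the thin hatch dents if the stud is rammed), and leave the other things on the bench where they are.

Things in the scene. Friction and masses are not known exactly. Their poses are not given: they have to be found in the camera images.
- housing: The fixed green drive housing, 280 mm long (its x) by 150 mm wide (its y) by 70 mm tall; origin at the centre of its underside, z up; on feet that lift the underside 2 to 14 mm off the bench. Two dark rails, 6 mm tall, run along its x at y = +-51 to 58 mm. On top the hatch slides between them; closing moves the hatch towards housing +x. A motor stub sticks out of its +x end.
- socket (a point): Nominal middle of the keyed socket, level with its top (70 mm above the housing's origin), at housing x = -60 mm, y = 0; housing axes. An open hatch covers it with plain sheet; with the hatch shut, the hatch's own wide slot (32 mm along y, 27 mm along x) lies over it. The true socket below may sit off this point: see receptacle.
- receptacle (a point): Nominal point 10 mm under the socket. The steel receptacle, a 5 mm plate, was clamped by eye: really up to 1 mm off along housing x and turned up to 26 degrees either way, so find it by feel (or look in). Its top is level with the housing's. Its slot, nominally along housing y, is 30 x 9 mm with a 13 mm square opening in the middle.
- catch (a point): Nominal point 8 mm under the socket, where the caught cross pin lies. Under the plate the pin can turn clockwise only (seen from above). It slides round under a track 2.5 mm lower than the roof of the catch pocket, which lies 90 degrees from the slot and is 10 mm wide; a hard stop lies about 8 degrees past it. The pin is caught when let rise into the pocket.
- hatch (a joint): How far the hatch is open, m: 0 = fully shut against its stop, at most 0.075. It slides along housing x with about 3 N of friction and stays where it is left.
- hatch_handle (a point): Middle of the top of the hatch's black bar handle: 12 mm thick along housing x, 60 mm along housing y, 24 mm tall, standing on the hatch's top face. The hatch is a 3 mm aluminium sheet on the housing's top plate, so its top face is 73 mm above the housing's origin. With the hatch shut the handle is 90 mm to the +x side of the socket; it moves with the hatch.
- stud: The loose red quarter-turn stud, 110 to 170 g, alike after a half turn. Origin on its axis at the underside of its dark spring washer (46 mm across, 3 mm thick, spring relaxed); z up. In the slot with the hatch shut, the washer rests on the hatch and the origin is 3 mm above the socket point; if the pin misses, it rides 7 mm or more higher. Locked: 1 mm below the socket point.
- stud_wing (a point): Middle of the red wing head, 28 mm above the stud's origin: 36 mm along stud x, 12 mm thick along stud y, from 14 to 43 mm above the origin, on a shoulder disc 28 mm across (12 to 15 mm above the origin). Pressed down it compresses the washer's spring: 5 N to begin, then 1.2 N per mm, bottoming hard at 8 mm (15 N). Over 28 N on the hatch dents it; forcing the turn harms the socket (over 45 N).
- stud_pin (a point): Middle of the steel square cross pin, 7 mm below the stud's origin, 6 mm thick and 24 mm long along stud x, on a 10 mm shank whose round end is 12 mm below the origin. It enters when stud x is along the real slot (within 5 degrees); below, it clears the track and turns only while the head is pressed 6.5 mm or more (13 N) and is caught with stud x across the slot.
- holder: Grey plastic holder block, fixed, 80 x 80 x 30 mm, origin at the centre of its underside. The stud stands upright in its 30 mm square hole, washer on the holder's top face (stud origin 30 mm above the bench), a few mm of side play.
- tape_roll: Bystander: orange tape roll lying flat, 90 mm across, 48 mm high; origin at the centre of its underside.
- carton: Bystander: closed cardboard box 100 x 80 x 60 mm; origin at the centre of its underside.
- glue: Bystander: white glue bottle with red cap, 56 mm across, 130 mm tall; origin at the centre of its underside.
- driver: Bystander: screwdriver lying on the bench, handle towards its -x; origin under its middle.
There are look-alikes about, which are no part of the job. What is meant by the stud is not turquoise, and is the larger of those in its own colour.

How it is judged (in metres and radians):
On the way, in this order (a step that is already met when the one before it is completed fails the run):
1. the hatch is slid fully shut (value of joint hatch below 0.003 m), for 0.2 s.
2. with the hatch shut, the stud's pin is in the socket slot (value of joint hatch below 0.005 m and z of stud in the frame of socket below 0.0045 m and horizontal distance between stud and socket below 0.006 m and angle between the x axis of stud and the y axis of housing, either way round below 0.7 rad), for 0.05 s.
At the end, for the whole second after the job is handed in: The hatch is shut (within 5 mm). The stud stands upright (within 0.1 rad) in the socket (axis within 6 mm of its nominal point), turned across the slot to lie roughly along the housing's length (within 0.75 rad) and caught by its cam: its origin is 1 mm below the socket point (+-1.7 mm), at rest (value of joint hatch below 0.005 m and horizontal distance between stud and socket below 0.006 m and z of stud in the frame of socket between -0.0027 and 0.0007 m and angle between the x axis of stud and the x axis of housing, either way round below 0.75 rad and angle between stud's own z axis and vertical below 0.1 rad and linear speed of stud below 0.01 m/s); the robot touches nothing.
It fails at once if the stud is forced: more than 28 N on the hatch, or contact forces adding up to more than 45 N on housing and hatch together (contact force between stud and hatch above 28 N or contact force between stud and housing above 45 N).
It fails at once if a bystander is moved by more than 20 mm (distance of any of tape_roll, carton, glue, driver from where it was at the start of the episode above 0.02 m).
It also fails if it takes over 72 s, if anything falls off the work surface, if the arm or the gripper's body presses on something with over 40 N, if the wrist force passes 120 N, or if a joint passes its speed limit or range.

## Working session

There is one attempt and no reset: what is moved stays moved. The work goes in short steps, Python scripts to look and compute and a shell command to move; the robot and the scene stay as the last step left them, time stands still between calls to the robot, and variables do not carry over. Pictures are saved under pics/ and viewed, and the job is handed in when it is done.

```bash
mkdir -p pics; ls; python3 - <<'E'
from cell import manip, imaging, spotter
import cv2,numpy as np
print(manip.read_state(), manip.tcp_to_tips)
for n in ["scene","side"]:
    im=imaging.capture(n); cv2.imwrite(f"pics/{n}0.png",im)
    m=imaging.camera_model(n); print(n,m)
    for q in ["housing","hatch_handle","stud","holder"]:
        print(q,[(round(d['score'],2),[round(x) for x in d['bbox']]) for d in spotter.spot_in(n,q)])
E
```

```text
pics
{'clock': 0.0, 'qpos': array([-1.37249732e+00,  5.28447499e-01,  1.43387522e+00, -2.03059859e-05,
        1.18137389e+00, -1.78511490e-01]), 'qd': array([-0.00017348,  0.00042172,  0.00156158, -0.00020756, -0.00066394,
        0.00114296]), 'effort': array([-4.21185750e-04, -4.40045071e+01, -1.76593477e+01,  6.31854264e-02,
        5.82899828e-02, -1.87062428e-04]), 'position': array([ 229.85383153, -580.47539377,  240.5916583 ]), 'tcp_rot': array([-1.05183310e-03,  9.82302902e-01,  1.87296295e-01, -1.97961448e-05]), 'force': array([-0.09408051,  0.17840262, -0.74353787]), 'torque': array([-0.00486151, -0.01707542,  0.00234146]), 'grip_width': 87.466417456673} 19.0
scene {'fx': 408.36251605325566, 'fy': 408.36251605325566, 'cx': 284.5066568233005, 'cy': 209.23888427087292, 'pose': array([[ 4.66597523e-01, -6.69363697e-01,  5.78134062e-01,
         1.28600345e+03],
       [ 8.84469453e-01,  3.53661457e-01, -3.04363861e-01,
        -3.88654369e+02],
       [-7.33615269e-04,  6.53357341e-01,  7.57049303e-01,
         1.04688694e+03],
       [ 0.00000000e+00,  0.00000000e+00,  0.000
[... 227 characters left out ...]
de {'fx': 497.3284548347402, 'fy': 497.3284548347402, 'cx': 272.6193471300182, 'cy': 211.06066662955809, 'pose': array([[-9.99188057e-01,  5.66624573e-03, -3.98888494e-02,
         4.86606874e+02],
       [-3.73624375e-02, -5.00782060e-01,  8.64766660e-01,
         1.15394069e+03],
       [-1.50756398e-02,  8.65554864e-01,  5.00587158e-01,
         7.44398699e+02],
       [ 0.00000000e+00,  0.00000000e+00,  0.00000000e+00,
         1.00000000e+00]])}
housing [(0.63, [196, 178, 322, 241])]
hatch_handle [(0.59, [242, 186, 315, 208])]
stud [(0.7, [311, 266, 331, 288]), (0.68, [270, 262, 289, 284]), (0.55, [262, 250, 274, 265])]
holder [(0.67, [259, 266, 300, 306]), (0.34, [199, 179, 321, 241])]
```

View pics/scene0.png

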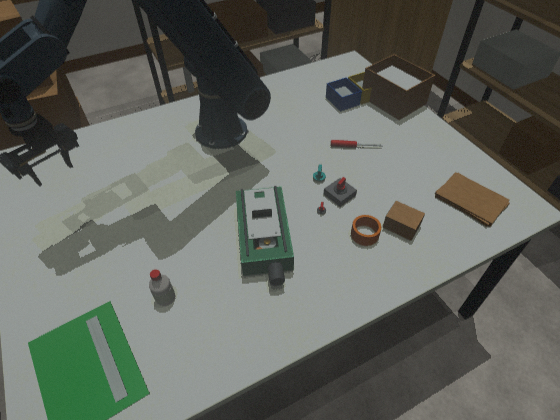

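View pics/side0.png

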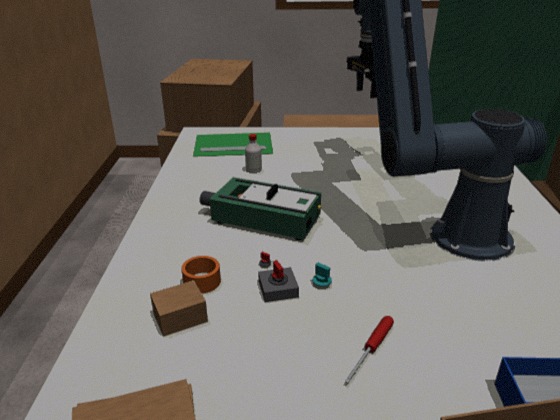

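```bash
python3 - <<'E'
import cv2
a=cv2.imread('pics/scene0.png')[165:305,215:375]; b=cv2.imread('pics/side0.png')[165:315,185:345]
cv2.imwrite('pics/s0c.png',cv2.resize(a,None,fx=5,fy=4.2 and 4.2,interpolation=2)[:600])
cv2.imwrite('pics/d0c.png',cv2.resize(b,(640,600),interpolation=2))
E
```

```text
(no output)
```

View pics/s0c.png

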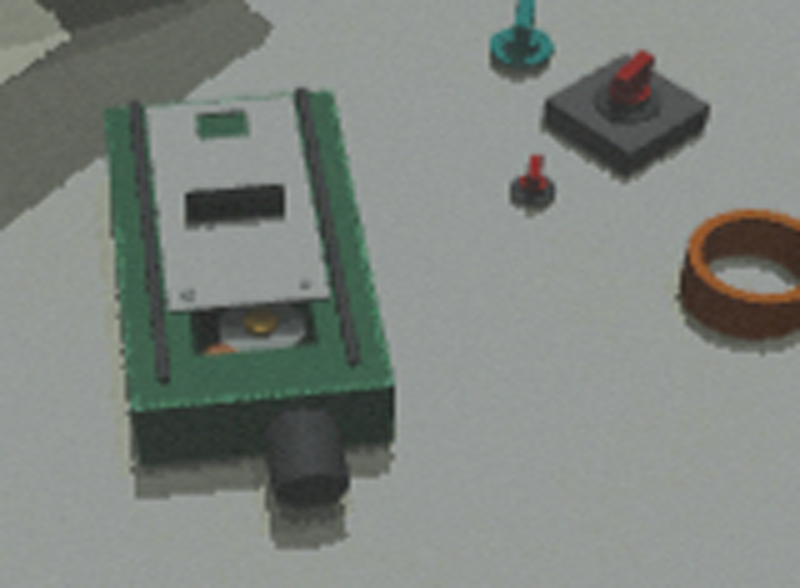

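View pics/d0c.png

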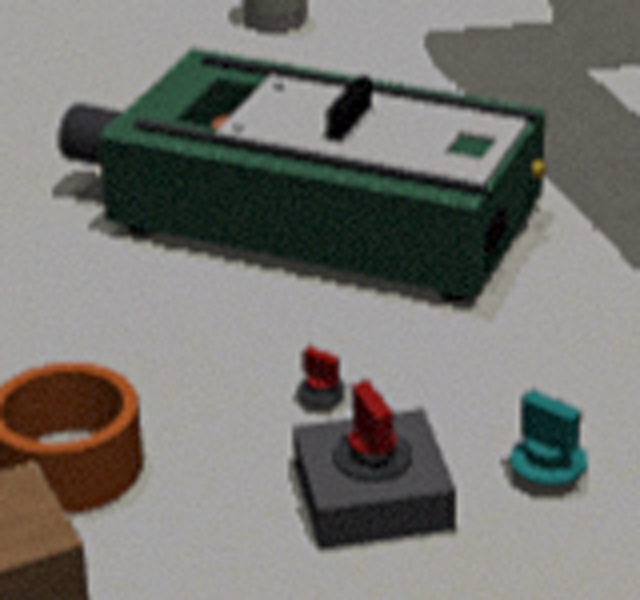

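```bash
cat > h.py <<'E'
import numpy as np, cv2
from cell import manip, imaging, spotter
def proj(m,P):
    P=np.atleast_2d(P); T=np.linalg.inv(m['pose']); c=P@T[:3,:3].T+T[:3,3]
    return np.c_[m['fx']*c[:,0]/-c[:,2]+m['cx'], m['fy']*-c[:,1]/-c[:,2]+m['cy']]
def ray(m,uv):
    d=np.array([(uv[0]-m['cx'])/m['fx'],-(uv[1]-m['cy'])/m['fy'],-1.]); d=m['pose'][:3,:3]@d
    return m['pose'][:3,3],d
def onz(m,uv,z):
    o,d=ray(m,uv); return o+d*(z-o[2])/d[2]
def tri(obs):
    A=np.zeros((3,3));b=np.zeros(3)
    for m,uv in obs:
        o,d=ray(m,uv);d=d/np.linalg.norm(d);Q=np.eye(3)-np.outer(d,d);A+=Q;b+=Q@o
    return np.linalg.solve(A,b)
def H(p,P): # p=x,y,zbase,yaw
    P=np.atleast_2d(P).astype(float);c,s=np.cos(p[3]),np.sin(p[3])
    return P@np.array([[c,-s,0],[s,c,0],[0,0,1]]).T+np.array([p[0],p[1],p[2]])
E
python3 - <<'E'
from h import *
from scipy.optimize import least_squares
S=imaging.camera_model('scene');D=imaging.camera_model('side')
C=np.array([[140,75,70],[140,-75,70],[-140,-75,70],[-140,75,70]])
us=np.array([[293,256.2],[241.4,261.4],[236.4,191.2],[281.6,186.9]])
ud=np.array([[211.2,198.7],[233.2,177.5],[321.2,192.5],[302.5,217]])
f=lambda p:np.r_[(proj(S,H(p,C))-us).ravel(),(proj(D,H(p,C))-ud).ravel()]
r=least_squares(f,[500,-100,8,0],x_scale=[100,100,10,1]);print(r.x,r.fun.round(1))
p=r.x
# handle top center
hs=[215+235/5,165+187/4.2]
print('handle',tri([(S,hs),(D,[185+357/4,165+83/4])]))
print('stud head',tri([(S,[215+632/5,165+72/4.2]),(D,[185+370/4,165+400/4])]))
hol=lambda z:None
for uvs in [((545,107),None),((628,60),None),((710,107),None),((627,165),None)]:
    u=uvs[0]; print('holder corner z30',onz(S,[215+u[0]/5,165+u[1]/4.2],30).round(1))
for u in [(293,428),(422,410),(456,487),(315,512)]:
    print('side',onz(D,[185+u[0]/4,165+u[1]/4],30).round(1))
E
```

```text
[ 5.60998514e+02 -8.09648975e+01  1.00821462e+01 -3.62358860e-01] [ 0.7  0.8 -0.5  1.1 -0.1 -0.6  0.4 -0.4 -1.6  0.   0.6 -0.8  0.6 -0.1
  1.4  0.5]
handle [539.35390376 -74.11960646 113.07385509]
stud head [520.37083923 230.50363298  67.03514678]
holder corner z30 [497.6 179.4  30. ]
holder corner z30 [478.6 259.1  30. ]
holder corner z30 [550.3 279.3  30. ]
holder corner z30 [577.  194.6  30. ]
side [566.8 208.4  30. ]
side [490.6 189.3  30. ]
side [470.8 261.9  30. ]
side [549.7 285.5  30. ]
```

```bash
python3 -m pendant '[0.031,0.05,0.01,0,0,0.083,0, 0.031,0.05,0.01,0,0,0.083,0, 0.031,0.05,0.01,0,0,0.083,0, 0.031,0.05,0.01,0,0,0.083,0, 0.031,0.05,0.01,0,0,0.083,0, 0.031,0.05,0.01,0,0,0.083,0, 0.031,0.05,0,0,0,0.083,0, 0.031,0.05,0,0,0,0.083,0]' 20
python3 -m pendant '[0.031,0.05,0,0,0,0.083,0, 0.031,0.05,0,0,0,0.083,0, 0,0,0,0,0,0,0]'
python3 - <<'E'
from h import *
import pickle
m=imaging.camera_model('wrist'); im=imaging.capture('wrist'); cv2.imwrite('pics/w1.png',im); pickle.dump(m,open('w1.pkl','wb'))
print(m); s=manip.read_state(); print(s['position'],s['tcp_rot'],s['qpos'])
E
```

```text
clock: 1.5
position: [479.0, -179.5, 302.1]
tcp_rot: [0.001, 0.867, 0.498, 0.0]
force: [0.4, 0.2, -0.0]
grip_width: 86.8
clock: 1.88
position: [541.5, -77.5, 301.6]
tcp_rot: [0.0, 0.822, 0.57, 0.001]
force: [0.0, 0.5, -0.6]
grip_width: 87.0
{'fx': 305.67893120573524, 'fy': 305.67893120573524, 'cx': 280.3099052859811, 'cy': 208.38634610517204, 'pose': array([[ 9.36918888e-01,  3.36286223e-01,  9.53654723e-02,
         5.67577367e+02],
       [-3.49544205e-01,  9.00308277e-01,  2.59352762e-01,
        -6.26813420e+00],
       [ 1.35843681e-03, -2.76326950e-01,  9.61062730e-01,
         4.45176939e+02],
       [ 0.00000000e+00,  0.00000000e+00,  0.00000000e+00,
         1.00000000e+00]])}
[540.44989612 -79.44158322 301.49679853] [ 1.11248283e-04  8.22347825e-01  5.68985077e-01 -1.53829234e-04] [-3.50369063e-01  3.53322360e-01  1.55664174e+00 -4.02594842e-04
  1.23162442e+00  1.00188823e-02]
```

View pics/w1.png

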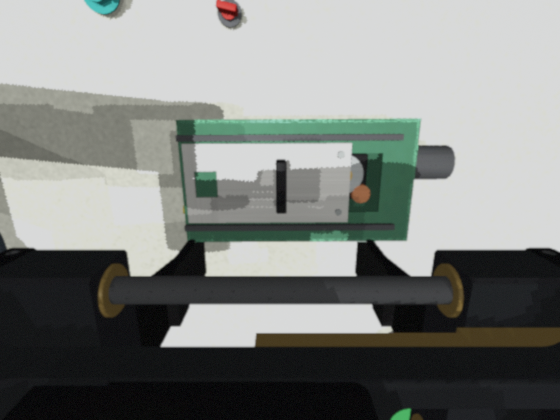

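```bash
python3 - <<'E'
import cv2
a=cv2.imread('pics/w1.png')[105:255,165:365]
cv2.imwrite('pics/w1c.png',cv2.resize(a,None,fx=4,fy=4,interpolation=2))
E
```

```text
(no output)
```

View pics/w1c.png

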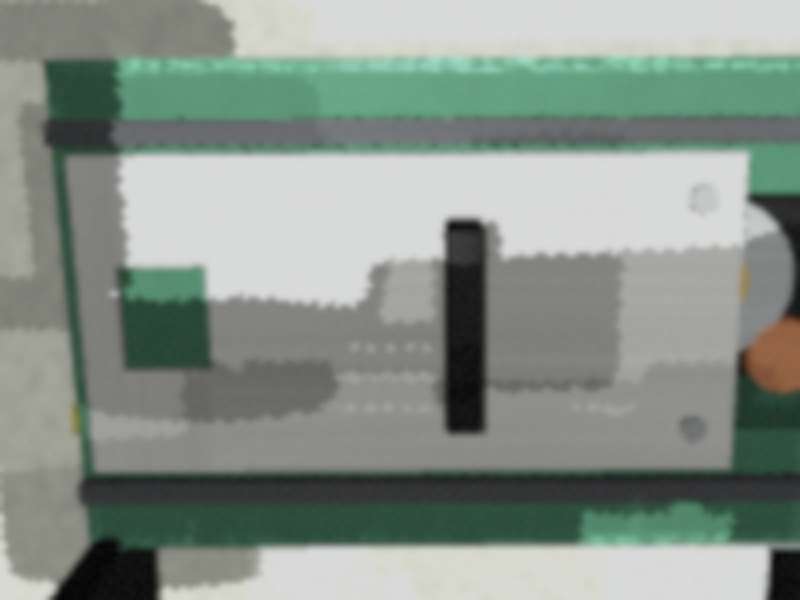

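```bash
python3 - <<'E'
from h import *
import pickle
from scipy.optimize import least_squares
S=imaging.camera_model('scene');D=imaging.camera_model('side');W=pickle.load(open('w1.pkl','rb'))
C=np.array([[140,75,70],[140,-75,70],[-140,-75,70],[-140,75,70]])
us=np.array([[293,256.2],[241.4,261.4],[236.4,191.2],[281.6,186.9]])
ud=np.array([[211.2,198.7],[233.2,177.5],[321.2,192.5],[302.5,217]])
uw=np.array([[420,119],[408,240.3],[187.5,241.3],[176.3,120]])
hw=np.array([[276.5,213.2],[286,213.2]])
sw=np.array([[165+68/4,105+152/4],[165+90/4,105+470/4],[165+748/4,105+152/4],[165+733/4,105+470/4]])
def f(p):
    q=p[4]; X=30-q
    hp=np.array([[X-6,-30,97],[X+6,-30,97]])
    return np.r_[(proj(S,H(p,C))-us).ravel(),(proj(D,H(p,C))-ud).ravel(),2*(proj(W,H(p,C))-uw).ravel(),2*(proj(W,H(p,hp))-hw).ravel()]
r=least_squares(f,[561,-81,8,-.36,50],x_scale=[100,100,10,1,10]);p=r.x;print(p.round(3),r.fun.round(1))
g=lambda p4:(2*(np.r_[proj(W,H([*p4[:2],p[2],p4[2]],C))-uw]).ravel())
r2=least_squares(g,[561,-81,-.36],x_scale=[100,100,1]);print('wrist only',r2.x,r2.fun.round(1))
Hi=lambda P:( [(P[0]-p[0])*np.cos(p[3])+(P[1]-p[1])*np.sin(p[3]),-(P[0]-p[0])*np.sin(p[3])+(P[1]-p[1])*np.cos(p[3])])
print('hatch corners',[np.round(Hi(onz(W,u,p[2]+73)),1) for u in sw])
print('hole',[np.round(Hi(onz(W,u,p[2]+73)),1) for u in [(165+122/4,105+267/4),(165+208/4,105+368/4)]])
X=30-p[4];print('handle',H(p,[X,0,97]),'socket',H(p,[-60,0,70]))
E
```

```text
[ 5.62303e+02 -8.25360e+01  1.02940e+01 -3.52000e-01  5.03280e+01] [ 0.9  1.1 -0.3  1.8 -0.9  0.  -0.3 -0.1 -2.  -0.  -0.2 -0.9  0.  -0.7
  1.4 -0.1  1.4 -1.4 -3.1  0.1  0.9  0.4  0.  -0.7 -0.9  0.8  0.9  0.7]
wrist only [ 5.62304847e+02 -8.28205288e+01 -3.51053002e-01] [ 1.4 -1.1 -2.9  0.3  1.2  1.   0.1 -0.1]
hatch corners [array([-135. ,   48.9]), array([-137.3,  -48.3]), array([62.2, 47.9]), array([ 63.4, -49.5])]
hole [array([-122.1,   15.3]), array([-98.4, -15.8])]
handle [[543.22003522 -75.5314129  107.29448278]] socket [[505.97761913 -61.86043871  80.29448278]]
```

```bash
python3 -m pendant '[0.001,0.002,-0.05,0,0,0.008,0, 0.002,0.002,-0.05,0,0,0,0.2, 0,0,-0.05,0,0,0,0.5, 0,0,-0.042,0,0,0,0.6]' 15; python3 -m pendant '[0,0,0,0,0,0,0.6,0,0,0,0,0,0,0.85, 0,0,0,0,0,0,1, 0,0,0,0,0,0,1,0,0,0,0,0,0,1]' 15
```

```text
clock: 2.42
position: [542.0, -78.7, 108.0]
tcp_rot: [-0.0, 0.822, 0.57, -0.0]
force: [-0.6, 0.5, -0.0]
grip_width: 65.0
clock: 3.05
position: [543.1, -77.2, 110.1]
tcp_rot: [0.0, 0.821, 0.571, 0.0]
force: [1.3, 0.9, -0.6]
grip_width: 15.0
```

```bash
python3 -m pendant '[0,0,0,0,0,0,1]'; python3 -m pendant '[0.0094,-0.0034,0,0,0,0,1, 0.0141,-0.0052,0,0,0,0,1, 0.0141,-0.0052,0,0,0,0,1, 0,0,0,0,0,0,1]'
```

```text
clock: 3.18
position: [542.5, -76.9, 109.9]
tcp_rot: [-0.0, 0.821, 0.571, -0.0]
force: [-1.9, 0.5, 3.8]
grip_width: 11.7
clock: 3.68
position: [582.2, -91.5, 110.0]
tcp_rot: [0.001, 0.821, 0.571, 0.001]
force: [1.3, -0.7, 2.2]
grip_width: 11.5
```

```bash
python3 -m pendant '[0.0038,-0.0014,0,0,0,0,1, 0.0038,-0.0014,0,0,0,0,1]'; python3 -m pendant '[0.0019,-0.0007,0,0,0,0,1, 0.0019,-0.0007,0,0,0,0,1]';python3 -m pendant '[0.0014,-0.0005,0,0,0,0,1, 0,0,0,0,0,0,1]'
```

```text
clock: 3.92
position: [586.8, -93.2, 109.9]
tcp_rot: [-0.001, 0.821, 0.571, -0.001]
force: [-3.3, 0.2, 6.7]
grip_width: 11.8
clock: 4.18
position: [589.5, -94.1, 109.9]
tcp_rot: [-0.002, 0.821, 0.571, -0.002]
force: [-7.2, 1.1, 10.0]
grip_width: 12.1
clock: 4.42
position: [589.5, -94.2, 109.9]
tcp_rot: [-0.003, 0.821, 0.571, -0.003]
force: [-7.3, 2.0, 9.6]
grip_width: 11.5
```

```bash
python3 -m pendant '[-0.001,0.0004,0,0,0,0,0.6, 0,0,0,0,0,0,0.6, 0,0,0,0,0,0,0.6]'; python3 -m pendant '[0,0,0.037,0,0,0,0.2, -0.03,0.005,0,0,0,0,0, -0.03,0.006,0,0,0,0,0, -0.03,0.005,0,0,0,0,0, 0,0,0,0,0,0,0, 0,0,0,0,0,0,0]'
python3 - <<'E'
from h import *
import pickle
m=imaging.camera_model('wrist'); im=imaging.capture('wrist'); cv2.imwrite('pics/w2.png',im); pickle.dump(m,open('w2.pkl','wb'))
p=[562.3,-82.7,10.3,-.3515]; print(proj(m,H(p,[-60,0,70])))
E
```

```text
clock: 4.8
position: [592.7, -95.3, 109.3]
tcp_rot: [0.0, 0.821, 0.571, 0.0]
force: [0.3, -0.0, -1.0]
grip_width: 31.5
clock: 5.55
position: [504.2, -79.9, 146.9]
tcp_rot: [0.001, 0.821, 0.571, 0.001]
force: [0.4, -0.1, 0.2]
grip_width: 83.9
[[273.96774281 205.82979756]]
```

View pics/w2.png

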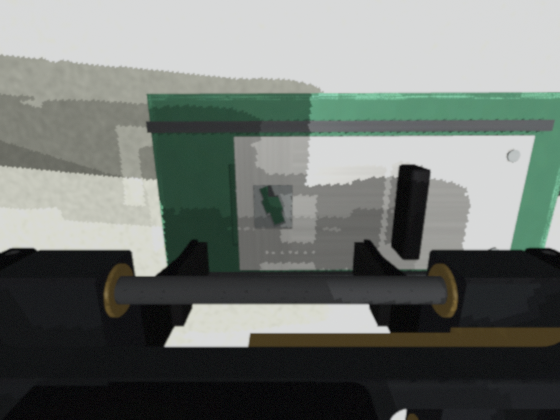

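```bash
python3 - <<'E'
from h import *
import pickle
W=pickle.load(open('w2.pkl','rb'));im=cv2.imread('pics/w2.png')
p=[562.3,-82.7,10.3,-.3515]
# rectified housing top at z=70, x -85..-35, y -25..25 ; 12px/mm
k=11
X,Y=np.meshgrid(np.arange(-85,-35,1/k),np.arange(25,-25,-1/k))
P=H(p,np.c_[X.ravel(),Y.ravel(),np.full(X.size,70)])
uv=proj(W,P).astype(np.float32).reshape(*X.shape,2)
r=cv2.remap(im,uv[...,0],uv[...,1],cv2.INTER_CUBIC)
r=np.clip(r*2.0,0,255).astype(np.uint8)
cv2.drawMarker(r,(25*k,25*k),(0,0,255),0,20)
cv2.imwrite('pics/r2.png',r)
E
```

```text
(no output)
```

View pics/r2.png

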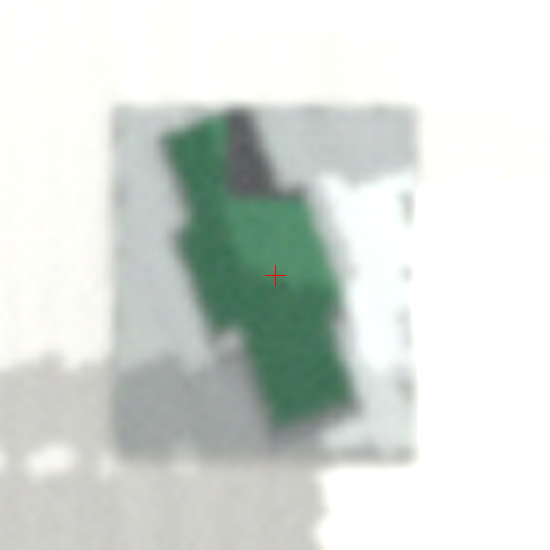

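```bash
python3 -m pendant '[0.001,0.05,0.005,0,0,0,0, 0.002,0.05,0.005,0,0,0,0, 0.002,0.05,0,0,0,0,0, 0.002,0.05,0,0,0,0,0, 0.002,0.05,0,0,0,0,0, 0.002,0.048,0,0,0,0,0, 0,0,0,0,0,0,0, 0,0,0,0,0,0,0]'
python3 - <<'E'
from h import *
import pickle
m=imaging.camera_model('wrist'); im=imaging.capture('wrist'); cv2.imwrite('pics/w3.png',im); pickle.dump(m,open('w3.pkl','wb'))
s=manip.read_state();print(s['position'],s['qpos'])
for q in ['stud','holder']:
  for d in spotter.cut_out('wrist',q): print(q,d['score'],d['bbox'])
E
```

```text
clock: 6.6
position: [514.0, 218.8, 156.3]
tcp_rot: [0.0, 0.821, 0.571, 0.0]
force: [-0.7, -0.7, 0.1]
grip_width: 87.2
[513.84505245 218.140407   156.33413179] [ 2.01475109e-01  5.53921638e-01  1.68183227e+00 -4.43760793e-04
  9.05985899e-01  5.58229330e-01]
stud 0.9 [331.2, 246.6, 356.3, 275.7]
stud 0.66 [159.5, 222.7, 215.5, 262.9]
stud 0.57 [259.0, 168.2, 307.6, 224.5]
holder 0.83 [221.1, 127.3, 338.7, 244.6]
```

View pics/w3.png

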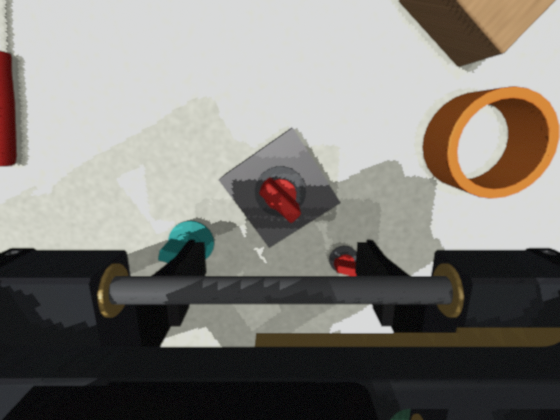

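```bash
python3 - <<'E'
from h import *
import pickle
W=pickle.load(open('w3.pkl','rb'));im=cv2.imread('pics/w3.png')
k=7
X,Y=np.meshgrid(np.arange(465,575,1/k),np.arange(285,200,-1/k))
for z in (30,33,73):
    uv=proj(W,np.c_[X.ravel(),Y.ravel(),np.full(X.size,z)]).astype(np.float32).reshape(*X.shape,2)
    r=cv2.remap(im,uv[...,0],uv[...,1],cv2.INTER_CUBIC)
    cv2.imwrite(f'pics/r3_{z}.png',r)
print(W['pose'][:3,3])
E
```

```text
[540.0542781  290.28650675 299.75482602]
```

View pics/r3_73.png

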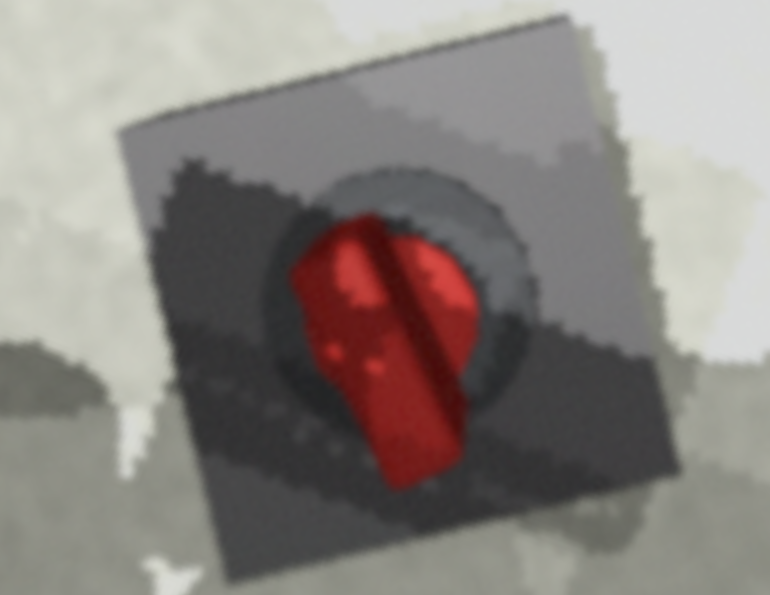

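View pics/r3_33.png

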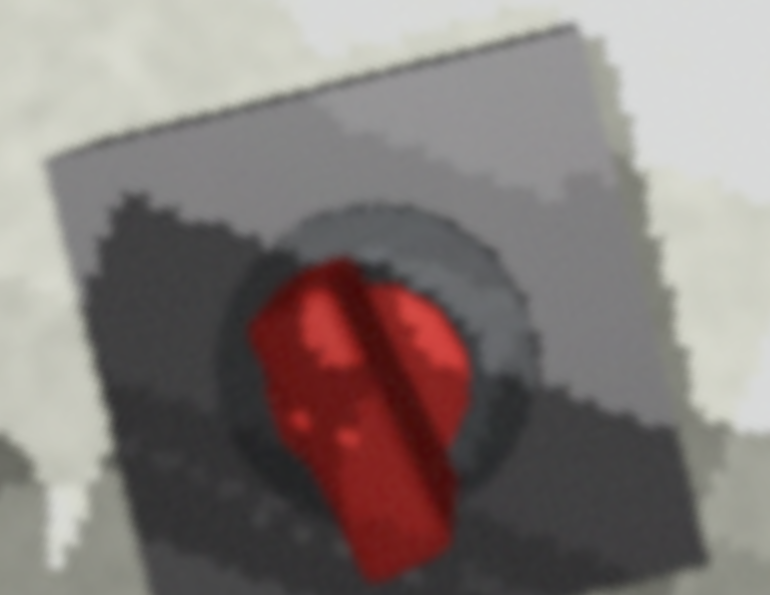

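```bash
python3 - <<'E'
from h import *
import pickle
W=pickle.load(open('w3.pkl','rb'));
for n,u in [('teal',(185,243)),('smallred',(343,262)),('stud',(280,195))]:
  print(n,onz(W,u,20).round(0))
E
python3 -m pendant '[0.001,0.003,0,0,0,0.156,0.2, 0.001,0.003,0,0,0,0.156,0.45, 0.001,0.003,0,0,0,0.156,0.45, 0.001,0.003,0,0,0,0.156,0.45, 0.0013,0.0034,-0.01,0,0,0.154,0.45, 0,0,0,0,0,0,0.45]' 40
```

```text
teal [412. 214.  20.]
smallred [552. 140.  20.]
stud [517. 227.  20.]
clock: 7.5
position: [518.5, 233.0, 146.0]
tcp_rot: [-0.001, 0.545, 0.839, -0.001]
force: [0.7, 0.7, -0.0]
grip_width: 48.7
```

```bash
python3 -m pendant '[0.0005,0.0005,-0.04,0,0,0.004,0.45, 0,0,-0.025,0,0,0,0.45, 0,0,-0.014,0,0,0,0.45, 0,0,0,0,0,0,0.45]' 40; python3 -m pendant '[0,0,0,0,0,0,0.8, 0,0,0,0,0,0,0.9, 0,0,0,0,0,0,1, 0,0,0,0,0,0,1,0,0,0,0,0,0,1]' 40
```

```text
clock: 8.0
position: [518.9, 234.1, 67.0]
tcp_rot: [-0.001, 0.542, 0.84, -0.001]
force: [0.3, 0.5, 0.2]
grip_width: 48.2
clock: 8.62
position: [519.0, 234.7, 67.8]
tcp_rot: [-0.0, 0.542, 0.841, -0.0]
force: [-0.7, 0.5, 2.8]
grip_width: 11.8
```

```bash
python3 -m pendant '[0,0,0,0,0,0,1,0,0,0.02,0,0,0,1, 0,0,0.04,0,0,0,1, 0,0,0.04,0,0,0,1, 0,0,0,0,0,0,1]' 40
python3 - <<'E'
from h import *
for n in ('side','wrist'):
  im=imaging.capture(n)
  if n=='side': im=cv2.resize(im[180:320,200:360],None,fx=4,fy=4)
  else: im=cv2.resize(im[200:420,150:410],None,fx=2.5,fy=2.5)
  cv2.imwrite(f'pics/g_{n}.png',im)
s=manip.read_state();print(s['position'],s['force'],s['grip_width'],s['qpos'])
E
```

```text
clock: 9.25
position: [521.4, 235.3, 170.3]
tcp_rot: [0.003, 0.542, 0.841, 0.003]
force: [-0.1, 0.0, -2.3]
grip_width: 11.9
[518.70266105 234.54612704 167.0807946 ] [-0.34619955  0.4382405  -2.06109592] 11.409030042683526 [ 2.28437465e-01  5.50661266e-01  1.64523412e+00 -4.43298682e-05
  9.46369042e-01 -1.97554813e-01]
```

View pics/g_side.png

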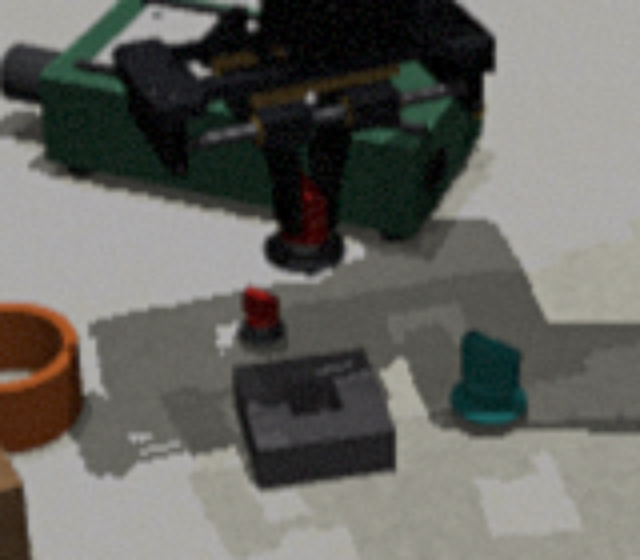

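View pics/g_wrist.png

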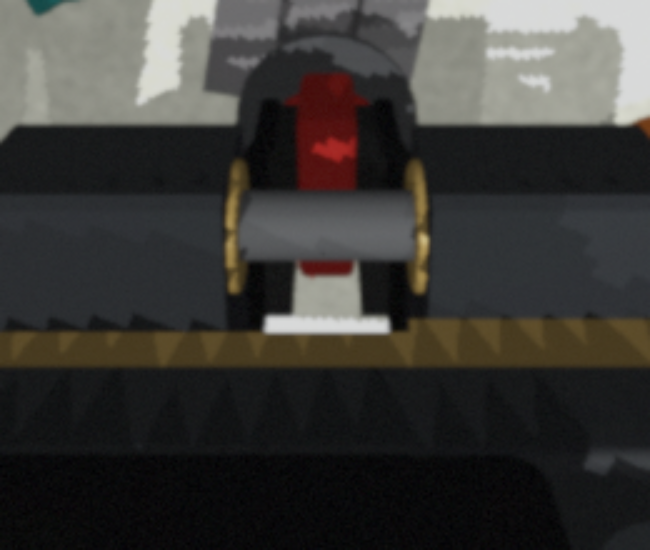

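```bash
python3 - <<'E'
from h import *
m=imaging.camera_model('wrist'); s=manip.read_state(); t=s['position'];print(t)
w,x,y,z=s['tcp_rot']; a=2*np.arctan2(y,x); ex=np.array([np.cos(a),np.sin(a)])
for r in (273,275,278):
  for c in (327,):
    P=onz(m,[150+c/2.5,200+r/2.5],t[2]+5.6); print(r,((P[:2]-t[:2])@ex).round(2),((P[:2]-t[:2])@[-ex[1],ex[0]]).round(2))
# predict pixel rows for offsets
for o in (-2,-1,0,1):
  print(o,[(proj(m,[*(t[:2]+ex*(o+k)),t[2]+h]).ravel()-[150,200])*2.5 for k,h in((-18,5.6),(18,5.6),(18,-23.4))])
E
```

```text
[518.70266105 234.54612704 167.0807946 ]
273 -17.96 -0.08
275 -18.44 -0.09
278 -19.15 -0.09
-2 [array([326.58228867, 281.52152746]), array([326.74011016, 121.80643363]), array([326.60471203,  71.19143494])]
-1 [array([326.58640456, 277.35625041]), array([326.74479646, 117.06390625]), array([326.60844708,  67.11691597])]
0 [array([326.59053486, 273.1763954 ]), array([326.74950026, 112.30366465]), array([326.61219389,  63.02958043])]
1 [array([326.59467964, 268.98188577]), array([326.75422167, 107.52560939]), array([326.6159525 ,  58.92936776])]
```

```bash
python3 -m pendant '[-0.001,-0.025,0,0,0,-0.052,1, -0.002,-0.04,0,0,0,-0.052,1, -0.002,-0.04,0,0,0,-0.052,1, -0.002,-0.04,0,0,0,-0.052,1, -0.002,-0.04,0,0,0,-0.052,1, -0.002,-0.04,0,0,0,-0.052,1, -0.002,-0.04,0,0,0,-0.052,1, -0.001,-0.03,0,0,0,-0.053,1]' 40; python3 -m pendant '[0,0,0,0,0,0,1,0,0,0,0,0,0,1]'
python3 - <<'E'
from h import *
s=manip.read_state();w,x,y,z=s['tcp_rot'];print(s['position'],np.degrees(2*np.arctan2(y,x)),s['force'],s['torque'])
E
```

```text
clock: 10.35
position: [503.7, -61.5, 165.5]
tcp_rot: [-0.002, 0.705, 0.709, -0.001]
force: [0.9, 0.7, -2.9]
grip_width: 11.9
clock: 10.6
position: [504.1, -59.6, 166.2]
tcp_rot: [-0.002, 0.704, 0.71, -0.001]
force: [0.8, 0.5, -0.9]
grip_width: 11.7
[504.06404292 -59.617104   166.22563383] 90.51150225316063 [ 0.82866084  0.50919104 -0.91682571] [ 0.02648683 -0.019174   -0.0366147 ]
```

```bash
python3 -m pendant '[0.0007,-0.001,-0.015,0,0,0,1, 0,0,-0.012,0,0,0,1, 0,0,-0.005,0,0,0,1, 0,0,0,0,0,0,1]' 40; python3 -m pendant '[0,0,-0.002,0,0,0,1,0,0,0,0,0,0,1]';python3 -m pendant '[0,0,-0.002,0,0,0,1,0,0,0,0,0,0,1]'
python3 - <<'E'
from h import *
for i in range(4):
  s=manip.read_state();w,x,y,z=s['tcp_rot'];print(s['position'],np.degrees(2*np.arctan2(y,x)),s['force'],s['torque'])
  imaging.capture('side')
E
```

```text
clock: 11.1
position: [505.5, -60.9, 134.8]
tcp_rot: [-0.001, 0.704, 0.71, -0.0]
force: [-0.4, 0.1, -1.2]
grip_width: 11.7
clock: 11.35
position: [506.0, -61.4, 133.7]
tcp_rot: [0.0, 0.704, 0.71, 0.0]
force: [0.1, 0.4, -1.6]
grip_width: 11.9
clock: 11.6
position: [505.8, -61.4, 131.6]
tcp_rot: [0.0, 0.704, 0.71, -0.0]
force: [0.1, 0.5, -1.7]
grip_width: 11.8
[505.83806366 -61.36005382 131.57057265] 90.5118237564687 [ 0.06389541  0.49745877 -1.74668194] [-0.00725935 -0.06775777 -0.01312073]
[505.87106477 -61.34365404 131.58516848] 90.51246446954003 [ 0.44427477 -0.03626048 -2.04203904] [-0.02819137 -0.10135584 -0.01003622]
[505.90089722 -61.34486971 131.59037623] 90.51279512713022 [-0.93455362  0.85668979 -0.26857414] [ 0.02436941 -0.13063618  0.00528814]
[505.91733057 -61.36756374 131.61504525] 90.50916409075846 [ 0.37606259 -0.28788325 -1.39329043] [-0.00182862 -0.10967398 -0.00535447]
```

```bash
python3 -m pendant '[-0.001,0.0007,0,0,0,0,1,0,0,-0.002,0,0,0,1,0,0,0,0,0,0,1]' 40;python3 -m pendant '[0,0,-0.0015,0,0,0,1,0,0,0,0,0,0,1]';python3 -m pendant '[0,0,-0.0015,0,0,0,1,0,0,0,0,0,0,1]'
python3 - <<'E'
from h import *
s=manip.read_state();w,x,y,z=s['tcp_rot'];print(s['position'],np.degrees(2*np.arctan2(y,x)),s['force'],s['torque'])
E
```

```text
clock: 12.18
position: [504.7, -60.6, 129.4]
tcp_rot: [-0.0, 0.704, 0.71, -0.0]
force: [0.5, 0.3, -1.3]
grip_width: 11.2
clock: 12.42
position: [504.8, -60.6, 127.9]
tcp_rot: [-0.0, 0.704, 0.71, -0.0]
force: [-1.2, -0.4, -1.4]
grip_width: 11.6
clock: 12.68
position: [504.8, -60.6, 126.4]
tcp_rot: [-0.0, 0.704, 0.71, -0.0]
force: [0.3, -0.5, -0.5]
grip_width: 11.5
[504.7953235  -60.58320098 126.43347728] 90.51369166280355 [ 0.25067687 -0.48625071 -0.45618192] [-0.01881559 -0.09175072 -0.02350565]
```

```bash
for i in 1 2 3; do python3 -m pendant '[0,0,-0.0015,0,0,0,1,0,0,0,0,0,0,1]' | egrep 'pos|force'; done
```

```text
position: [504.8, -60.6, 124.9]
force: [0.3, 0.5, -2.1]
position: [504.8, -60.6, 123.4]
force: [-0.2, -0.4, -1.7]
position: [505.0, -60.6, 122.5]
force: [-0.7, -0.1, 3.6]
```

```bash
for i in 1 2 ; do python3 -m pendant '[0,0,-0.001,0,0,0,1,0,0,0,0,0,0,1]' 60| egrep 'pos|force|grip'; done
```

```text
position: [505.0, -60.6, 121.4]
force: [-1.1, 0.2, 5.5]
grip_width: 11.7
position: [505.0, -60.7, 120.4]
force: [-2.0, -0.1, 5.7]
grip_width: 11.7
```

```bash
python3 -m pendant '[0,0,-0.0015,0,0,0,1,0,0,0,0,0,0,1]' 60| egrep 'pos|force|grip';python3 -m pendant '[0,0,-0.0015,0,0,0,1,0,0,0,0,0,0,1]' 60| egrep 'pos|force|grip'; python3 -m pendant '[0,0,-0.001,0,0,0,1,0,0,0,0,0,0,1]' 60| egrep 'pos|force|grip'
python3 - <<'E'
from h import *
f=[]
for i in range(5):
  s=manip.read_state();f.append(np.r_[s['position'],s['force'],s['torque']])
  imaging.capture('side')
print(np.mean(f,0).round(2))
E
```

```text
position: [505.0, -60.6, 119.1]
force: [-1.8, 1.1, 7.6]
grip_width: 11.4
position: [505.0, -60.6, 117.8]
force: [-1.4, 0.9, 9.4]
grip_width: 11.2
position: [505.0, -60.7, 117.0]
force: [-2.4, -0.1, 9.6]
grip_width: 11.6
[ 5.0501e+02 -6.0650e+01  1.1699e+02 -2.0800e+00  7.6000e-01  1.0120e+01
  8.0000e-02  3.2000e-01 -1.0000e-02]
```

```bash
python3 -m pendant '[-0.0004,0,-0.001,0,0,0,1,0,0,-0.0005,0,0,0,1,0,0,0,0,0,0,1]' 60| egrep 'pos|force|grip'; python3 -m pendant '[0,0,-0.0004,0,0,0,1,0,0,0,0,0,0,1]' 60| egrep 'pos|force|grip'
python3 - <<'E'
from h import *
f=[]
for i in range(5):
  s=manip.read_state();f.append(np.r_[s['position'],s['force'],s['torque']])
  imaging.capture('side')
print(np.mean(f,0).round(2))
E
```

```text
position: [505.0, -60.6, 115.7]
force: [-1.5, 0.4, 12.1]
grip_width: 11.7
position: [505.0, -60.7, 115.4]
force: [-1.5, 1.3, 13.6]
grip_width: 11.1
[ 5.0499e+02 -6.0660e+01  1.1543e+02 -1.8200e+00  1.2300e+00  1.2560e+01
  1.7000e-01  3.2000e-01  0.0000e+00]
```

```bash
python3 -m pendant '[0,0,0,0,0,-0.08,1,0,0,0,0,0,-0.08,1,0,0,0,0,0,0,1]' 60| egrep 'pos|force|grip|rot'
python3 - <<'E'
from h import *
f=[]
for i in range(3):
  s=manip.read_state();w,x,y,z=s['tcp_rot'];f.append(np.r_[s['position'],s['force'],s['torque'],np.degrees(2*np.arctan2(y,x))])
  imaging.capture('side')
print(np.mean(f,0).round(2))
E
```

```text
position: [505.7, -60.9, 115.6]
tcp_rot: [0.001, 0.758, 0.652, 0.001]
force: [-2.1, 1.1, 13.0]
grip_width: 11.7
[ 5.057e+02 -6.093e+01  1.156e+02 -1.530e+00  9.600e-01  1.247e+01
  1.500e-01  1.600e-01  0.000e+00  8.135e+01]
```

```bash
python3 -m pendant '[0,0,0,0,0,-0.12,1,0,0,0,0,0,-0.12,1,0,0,0,0,0,-0.12,1,0,0,0,0,0,-0.12,1,0,0,0,0,0,0,1]' 60| egrep 'pos|force|grip|rot'
cat > r.py <<'E'
from h import *
f=[]
for i in range(3):
  s=manip.read_state();w,x,y,z=s['tcp_rot'];f.append(np.r_[s['position'],s['force'],s['torque'],np.degrees(2*np.arctan2(y,x))])
  imaging.capture('side')
print(np.mean(f,0).round(2))
E
python3 r.py
```

```text
position: [506.8, -61.4, 115.8]
tcp_rot: [0.002, 0.892, 0.452, 0.002]
force: [-0.3, 0.0, 12.2]
grip_width: 11.6
[ 5.0674e+02 -6.1410e+01  1.1582e+02  8.0000e-02 -1.2000e-01  1.2000e+01
  1.0000e-02  3.0000e-02 -6.0000e-02  5.3820e+01]
```

```bash
python3 -m pendant '[-0.0003,0,-0.0004,0,0,-0.12,1,0,0,0,0,0,-0.12,1,0,0,0,0,0,-0.12,1,0,0,0,0,0,-0.12,1,0,0,0,0,0,0,1]' 60| egrep 'pos|force|grip|rot'; python3 r.py
```

```text
position: [506.8, -61.7, 115.6]
tcp_rot: [0.002, 0.974, 0.228, 0.003]
force: [0.1, -0.4, 12.7]
grip_width: 11.8
[ 5.0679e+02 -6.1660e+01  1.1555e+02  4.2000e-01 -3.7000e-01  1.2490e+01
 -6.0000e-02  8.0000e-02 -6.0000e-02  2.6320e+01]
```

```bash
python3 -m pendant '[0,0,-0.0002,0,0,-0.12,1,0,0,0,0,0,-0.12,1,0,0,0,0,0,-0.12,1,0,0,0,0,0,-0.08,1,0,0,0,0,0,0,1]' 60| egrep 'pos|force|grip|rot'; python3 r.py
```

```text
position: [506.7, -61.7, 115.4]
tcp_rot: [0.001, 1.0, 0.01, 0.003]
force: [0.4, -0.5, 12.6]
grip_width: 11.2
[ 5.0674e+02 -6.1690e+01  1.1537e+02  3.0000e-01 -5.2000e-01  1.2520e+01
 -6.0000e-02  9.0000e-02 -3.0000e-02  1.1300e+00]
```

```bash
for i in 1 2 3 4; do python3 -m pendant '[0,0,0.001,0,0,0,1,0,0,0,0,0,0,1]' 60| egrep 'pos|force'; done; python3 r.py
```

```text
position: [506.7, -61.7, 116.3]
force: [-1.2, -0.4, 12.1]
position: [506.7, -61.7, 117.2]
force: [-0.5, -0.6, 10.3]
position: [506.7, -61.7, 118.0]
force: [0.9, 0.2, 9.2]
position: [506.7, -61.7, 118.8]
force: [1.4, -0.7, 8.4]
[ 5.0670e+02 -6.1680e+01  1.1877e+02  1.5200e+00 -1.0000e+00  7.7100e+00
 -7.0000e-02 -9.0000e-02  3.0000e-02  1.1300e+00]
```

```bash
for i in 1 2; do python3 -m pendant '[0,0,0.0007,0,0,0,1,0,0,0,0,0,0,1]' 60| egrep 'pos|force'; done; python3 r.py
```

```text
position: [506.6, -61.7, 118.9]
force: [4.8, -2.5, 3.4]
position: [506.6, -61.6, 119.0]
force: [6.3, -2.8, -1.9]
[ 5.0659e+02 -6.1640e+01  1.1899e+02  5.7200e+00 -2.7500e+00 -1.3200e+00
 -3.8000e-01 -8.9000e-01  0.0000e+00  1.1300e+00]
```

```bash
python3 -m pendant '[0,0,-0.0005,0,0,0,1,0,0,0,0,0,0,0.6,0,0,0,0,0,0,0.6,0,0,0,0,0,0,0.6]' | egrep 'pos|force|grip'; python3 -m pendant '[0,0,0.03,0,0,0,0.6, 0,0,0.04,0,0,0,0.6, 0,0,0.04,0,0,0,0.6,-0.02,-0.04,0,0,0,0,0.6,-0.02,-0.04,0,0,0,0,0.6,0,0,0,0,0,0,0.6,0,0,0,0,0,0,0.6]'
python3 - <<'E'
from h import *
import pickle
for n in ('side','scene','wrist'):
  m=imaging.camera_model(n); im=imaging.capture(n); cv2.imwrite(f'pics/f_{n}.png',im); pickle.dump(m,open(f'f_{n}.pkl','wb'))
E
```

```text
position: [502.9, -60.0, 117.9]
force: [-0.1, 0.3, -0.0]
grip_width: 31.2
clock: 21.82
position: [463.8, -140.1, 228.2]
tcp_rot: [-0.001, 1.0, 0.01, -0.0]
force: [0.2, 0.5, -0.1]
grip_width: 34.8
```

View pics/f_wrist.png

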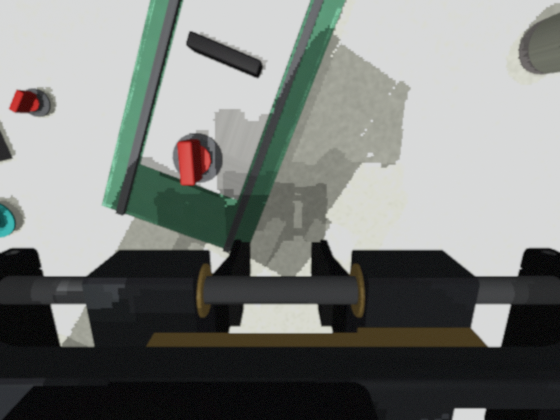

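View pics/f_side.png

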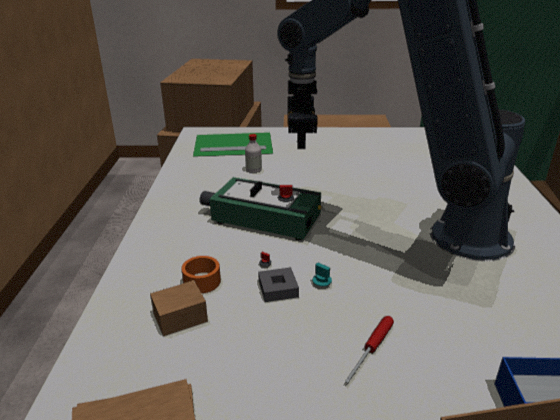

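```bash
python3 - <<'E'
from h import *
import pickle
W=pickle.load(open('f_wrist.pkl','rb'));im=cv2.imread('pics/f_wrist.png')
p=[562.3,-82.7,10.3,-.3515];k=8
X,Y=np.meshgrid(np.arange(-100,-20,1/k),np.arange(35,-35,-1/k))
for z in (112,72):
    uv=proj(W,H(p,np.c_[X.ravel(),Y.ravel(),np.full(X.size,z)])).astype(np.float32).reshape(*X.shape,2)
    r=cv2.remap(im,uv[...,0],uv[...,1],cv2.INTER_CUBIC)
    cv2.drawMarker(r,(40*k,35*k),(255,255,0),0,20); cv2.imwrite(f'pics/rf_{z}.png',r)
E
```

```text
(no output)
```

View pics/rf_112.png

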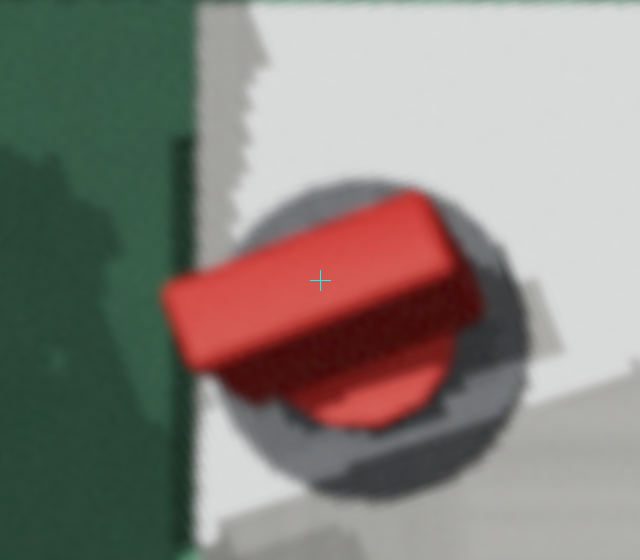

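View pics/rf_72.png

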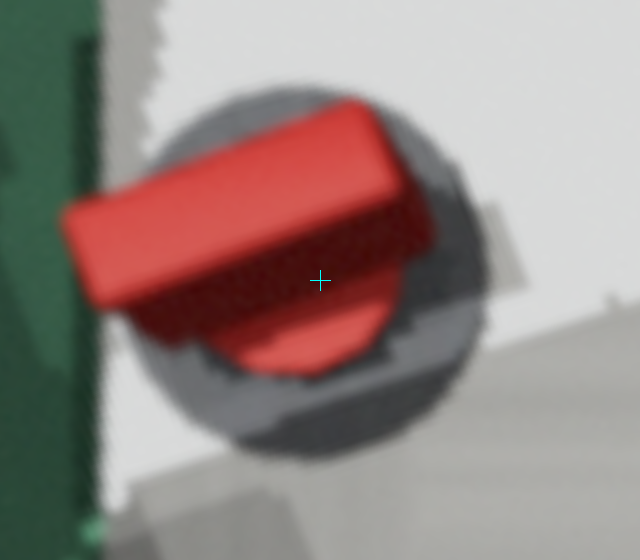

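```bash
python3 -c "
from cell import manip
s=manip.read_state();print(s['clock'],s['force']);print(manip.close_job())"
```

```text
21.975 [-0.94795945  0.40106082 -0.13273943]
the job is handed in; nothing more can be done
None
```

The hatch is shut, the red stud is locked in the socket, and I handed the job in at 22 s; no verdict is reported.

- **Hatch:** I slid it about 50 mm to its stop, which matches the opening I had measured, and the force then rose to about 7 N. The slot lay over the socket in the pictures afterwards.
- **Stud:** I took the larger red stud from the grey holder. Looking in through the slot, I found the socket turned about 20.6° and centred within about 1.5 mm of nominal. The pin went in on the first try.
- **Locking:** I pressed about 7.4 mm at about 14 N and turned about 89° clockwise with almost no resisting torque. When I let it rise about 3.5 mm, the force fell sharply from +8 to −1 N and the head would not rise further, so the cam had caught.
- **Last checks:** The last wrist picture shows the stud about 1–2 mm from the nominal point, and its wing about 20° (0.35 rad) from the housing's length. It looks upright, with the washer flat on the hatch. The side picture shows the bystanders where they were. The gripper was clear of everything.
- **Disagreements:**
  - The washer touched the hatch about 1.5–2 mm higher than I had worked out from the images, which I put down to calibration and grasp-height error. The spring force and the catch fitted a full insertion.
  - The gripper drifted about 2 mm sideways during the turn, leaving about 6 N of side force, which went when I released.
  - I did not feel for the hard stop past the catch.

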